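# Put the guest soap away on the vanity

## Robot

A 6-joint arm with a two-finger parallel gripper is mounted at the origin on the work surface. World frame = base frame: x ahead of the robot, y to its left, z up, the work surface at z = 0. Lengths are in m, angles in rad, forces in N, time in s.
With the tool pointing down it reaches from about 0.35 to 0.725 m from the base axis. Payload 4.3 kg.
Tool frame: the origin (TCP) lies on the centre line of the jaws, within the pads' length; the fingertips stand tip_reach ahead of it and the grasp point (between the pads) lies 3 mm ahead of it (tip_reach is the distance from the TCP to the fingertips, in m); z points along the fingers, y is the line along which they close (so a half turn about z gives the same grasp; the last joint's range is limited). The gripper opens to 85 mm and grips with 20 to 120 N. Pads are 22 mm wide; open, the fingers measure 114 mm over their backs; the gripper's body (76 mm by 85 mm) begins 54 mm behind the grasp point. The pads swing forward as they close: fully open they stand 13 mm farther back than shut.
Start: joints at [-1.359, 0.377, 0.081, 1.274, 0, 1.46], TCP at [0.182, -0.546, 0.253] pointing down, gripper open.
Joint ranges: [-2.72, 2.72], [-0.84, 1.66], [-1.02, 1.22], [-1.77, 2.12], [-1.37, 1.28], [-3.14, 3.14]. Speed limits (rad/s): [2.57, 2.57, 3.14, 3.14, 3.14, 3.14].

## Interface

Orientations are given as a unit quaternion [x, y, z, w].
In Python, from station import * gives the robot as it stands. The module is installed in compiled form; this text tells all that it offers. Calls block until the motion is done:
- move_ptp(position, orientation): joint-space move of the TCP to a pose.
- move_linear(position, feed=0.15, orientation=None, until_force=None): straight line of the TCP; orientation=None keeps the orientation; feed is the mean speed in m/s. With until_force (N) it stops when the force on the tool has changed by that much, and returns True; else False.
- goto_joints(angles): joint-space move.
- grip(opening, squeeze=None): finger opening in m; squeeze is the grip in N (None keeps the last); returns when the fingers have stopped.
- wait(seconds).
- inverse_kinematics(position, orientation): joint angles nearest the present ones, or None.
- capture(name): name is "scene" or "top"; returns a dict with "frame" (420x560x3 uint8, red, green, blue), "intrinsics" (3x3 intrinsics, pixels), "rvec" (rotation vector, rad) and "tvec" (3), from world to camera coordinates, as OpenCV has them. Camera axes: x right, y down, z forward; pixel columns grow to the right and rows downward; lengths in m; the calibration is good to about 2 mm. A picture is of the moment at which its call begins. There is no depth.
A pose or a line that the arm cannot do raises PlanningError and nothing moves.
- hand_in(): hands the job in; it is judged then, once.
Readings, each from a call of its own:
- get_clock(): time.
- get_joints(): joint angles.
- get_joint_vel(): joint speeds.
- get_joint_torque(): joint torques, N m.
- get_tool_pos(): TCP position.
- get_orientation(): TCP orientation.
- get_force(): force on the tool from outside, world axes, zero at the start.
- get_torque(): the same for the moment, N m.
- get_opening(): finger opening in m.
- get_grasp_force(): force on a finger pad.
Only numpy, scipy, OpenCV 4.12 (cv2) and the standard library are available. Lean on these libraries where they do the work, as an engineer would, in place of code of your own. Each camera call takes 0.05 s, during which the arm holds its last target. There are 200 camera calls.

## Task

Put the soap delivery away: lay every white carton in the wooden tray and every brown carton in the open drawer, each lying flat on the bottom and none on top of another. Then push the loaded tray square and flush into the corner of the cream wooden gallery rail at the end where the glass jar stands, away from the candle, and push the drawer fully home. Leave the jar, the candle and the other toiletries where they are.

Things in the scene. Friction and masses are not known exactly. Their poses are not given: they have to be found in the camera images.
- gallery: fixed low cream wooden rail: back rail along y, an end rail at each end, 40 to 44 mm high, 18 mm thick, open towards the robot. Origin on the counter at the middle of the back rail's inner face; x points away from the robot into the back rail. The end rails' inner faces are at y = +-165 mm; they reach 70 mm to -x. Inside corners at (0, +165) and (0, -165) mm.
- tray: loose light-wood tray, outside 105 (x) x 200 (y) x 26 mm high, walls and floor 8 mm thick, inside 89 x 184 mm, about 450 g. Origin at the centre of its underside. Starts askew in front of the gallery; its long side goes along the back rail: in a corner its centre is 52.5 mm from the back rail, 100 mm from the end rail. Holds three cartons side by side, long sides along its x.
- chest: fixed cream box with one drawer, 200 mm deep (x) x 220 mm wide (y) x 85 mm high with its top board. Origin at the centre of its underside; its front faces its -x, towards the robot.
- drawer (a joint): how far the drawer is pulled out towards the chest's -x, in m: 0 is fully home, at most 0.165. It starts open; a light ball catch must be overcome just before it seats.
- drawer_floor (a point): point on the drawer's inner floor (18 mm above the counter), moves with the drawer, axes as the chest. From here the inside reaches x = -55 mm (front panel) to +115 mm, y = +-92 mm; side walls 42 mm, front panel 56 mm above the floor. Two cartons fit side by side at x = 0, y = +-45 mm, long sides along x.
- drawer_handle (a point): middle of the drawer's dark steel bar handle (100 mm long along y, 35 mm in front of the front panel, 45 mm above the counter), axes as the chest; the handle can be pushed.
- white_1: white (with a black band) soap carton 66 x 40 x 28 mm (x, y, z), about 100 g, lying on the counter at the start. Origin at the centre of the carton, long side along its x, z up. May be absent.
- white_2: white (with a black band) soap carton 66 x 40 x 28 mm (x, y, z), about 100 g, lying on the counter at the start. Origin at the centre of the carton, long side along its x, z up. May be absent.
- white_3: white (with a black band) soap carton 66 x 40 x 28 mm (x, y, z), about 100 g, lying on the counter at the start. Origin at the centre of the carton, long side along its x, z up. May be absent.
- brown_1: brown cardboard (with a green band) soap carton 66 x 40 x 28 mm (x, y, z), about 100 g, lying on the counter at the start. Origin at the centre of the carton, long side along its x, z up. May be absent.
- brown_2: brown cardboard (with a green band) soap carton 66 x 40 x 28 mm (x, y, z), about 100 g, lying on the counter at the start. Origin at the centre of the carton, long side along its x, z up. May be absent.
- jar: glass jar with steel lid, 76 mm across, 90 mm high, standing just outside one end of the gallery. Origin at the centre of its underside. Leave it standing where it is.
- candle: amber glass candle, 72 mm across, 70 mm high, standing just outside the other end of the gallery. Origin at the centre of its underside. Leave it standing where it is.
- dish: white soap dish with a bar of soap, 84 mm across, 31 mm high. Origin at the centre of its underside. Leave it.
- nail_brush: wooden nail brush 85 x 36 x 24 mm. Origin at the centre of its underside. Leave it.
- tumbler: blue tumbler, 72 mm across, 85 mm high. Origin at the centre of its underside. Leave it.
- hairbrush: dark wooden hairbrush, 160 x 60 x 24 mm, lying to the robot's right. Origin at its middle, on the counter. Leave it.
Mind the look-alikes: they are no part of the job. Leave any purple or red look-alike of the jar alone. Leave any red look-alike of the white_3 alone.

How it is judged:
On the way, in this order (a step that is already met when the one before it is completed fails the run):
1. every white carton lies in the tray and every brown one in the drawer (x of white_1 in the frame of tray between -0.027 and 0.027 m and y of white_1 in the frame of tray between -0.075 and 0.075 m and z of white_1 in the frame of tray between 0.01 and 0.0295 m and x of white_2 in the frame of tray between -0.027 and 0.027 m and y of white_2 in the frame of tray between -0.075 and 0.075 m and z of white_2 in the frame of tray between 0.01 and 0.0295 m and x of white_3 in the frame of tray between -0.027 and 0.027 m and y of white_3 in the frame of tray between -0.075 and 0.075 m and z of white_3 in the frame of tray between 0.01 and 0.0295 m and x of brown_1 in the frame of drawer_floor between -0.038 and 0.098 m and y of brown_1 in the frame of drawer_floor between -0.075 and 0.075 m and z of brown_1 in the frame of drawer_floor between 0.005 and 0.0235 m and x of brown_2 in the frame of drawer_floor between -0.038 and 0.098 m and y of brown_2 in the frame of drawer_floor between -0.075 and 0.075 m and z of brown_2 in the frame of drawer_floor between 0.005 and 0.0235 m), for 0.2 s.
2. the loaded tray is square and flush in the gallery corner at the jar's end (x of tray in the frame of gallery above -0.0555 m and angle between the y axis of tray and the y axis of gallery, either way round below 0.02 rad and height (world z) of tray below 0.004 m and ((y of jar in the frame of gallery above 0 m and y of tray in the frame of gallery above 0.062 m) or (y of jar in the frame of gallery below 0 m and y of tray in the frame of gallery below -0.062 m))), for 0.2 s.
At the end, for the whole second after the job is handed in: Every white carton lies in the tray and every brown one in the drawer, on the floor of it (not stacked, not on a wall); the tray stands on the counter within 3 mm of both the back rail and the end rail at the jar's end, square within 0.02 rad, at rest; the drawer is home within 4 mm (all of step 1 and all of step 2 and value of joint drawer below 0.004 m and linear speed of tray below 0.01 m/s); the robot touches nothing.
It fails at once if the jar, the candle or another toiletry is moved more than 40 mm or knocked over (distance of any of jar, candle, dish, nail_brush, tumbler, hairbrush from where it was at the start of the episode above 0.04 m or angle between any of jar, candle, dish, nail_brush, tumbler, hairbrush's own z axis and vertical above 0.6 rad).
Of white_1, white_2, white_3 only 2 to 3 are there at a start; the rules pass over those that are not, and their reading is None.
Of brown_1, brown_2 only 1 to 2 are there at a start; the rules pass over those that are not, and their reading is None.
At some moment in a run one of white_1, white_2, white_3, brown_1, brown_2, tray may be knocked a few centimetres aside while the robot is not near it.
Once in a run the grip may slacken for a moment while it holds something.
It also fails if it takes over 210 s, if anything falls off the work surface, if the arm or the gripper's body presses on something with over 40 N, if the wrist force passes 120 N, or if a joint passes its speed limit or range.

## Working session

There is one attempt and no reset: what is moved stays moved. The work goes in short steps, each a Python script; the robot and the scene stay as the last script left them, time stands still between calls to the robot, and variables do not carry over. Pictures are saved under pics/ and viewed, at most 14 in all, crops included, and the job is handed in when it is done.

```bash
mkdir -p pics; python3 - <<'E'
from station import *
import cv2,numpy as np
for n in("top","scene"):
    c=capture(n); cv2.imwrite(f"pics/{n}0.png",c["frame"][:,:,::-1]); print(n,c["intrinsics"],c["rvec"],c["tvec"])
    R=cv2.Rodrigues(np.array(c["rvec"],float))[0]; print(-R.T@np.array(c["tvec"]).ravel())
print(get_clock(),get_orientation(),get_opening(),tip_reach)
E
```

```text
top [[438.58027205   0.         275.09543386]
 [  0.         438.58027205 210.55791002]
 [  0.           0.           1.        ]] [ 2.13021462 -2.17361423  0.1231394 ] [-0.02997396  0.51676159  1.25353734]
[ 0.35587078 -0.05227627  1.30763911]
scene [[529.93784939   0.         284.48576487]
 [  0.         529.93784939 213.02655521]
 [  0.           0.           1.        ]] [ 1.10752845  2.19525104 -1.15730007] [ 0.33117925 -0.17426977  1.92406074]
[1.55362905 0.73464622 0.94265109]
0.1 [ 9.87084594e-01  1.60197245e-01 -5.35454364e-05 -9.18289808e-04] 0.08555382310044994 0.022
```

View pics/top0.png

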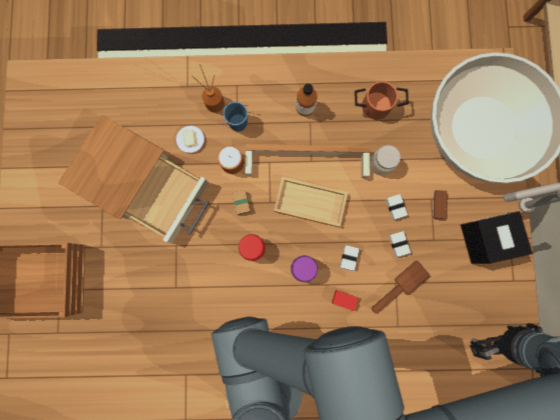

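View pics/scene0.png

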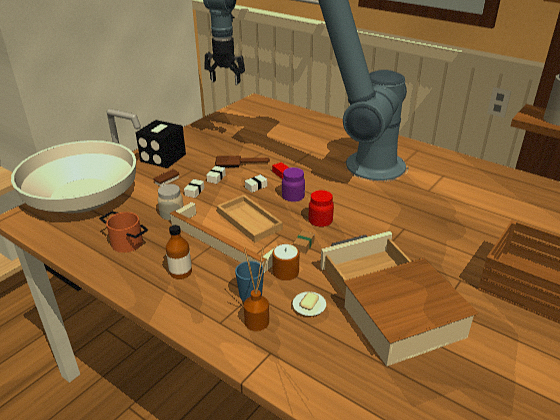

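The top view shows three white cartons at (397,208), (400,244) and (350,258), and one brown carton at (241,203). A second brown one isn't visible. The red carton at (345,300) and the red and purple jars at (252,247) and (304,268) are look-alikes. The glass jar is at (386,160), the -y end of the gallery; the candle is at (231,159). I'll confirm with an enlarged crop.

```bash
cat > h.py <<'E'
from station import *
import cv2,numpy as np
def ray(c,px,z):
    R=cv2.Rodrigues(np.array(c["rvec"],float))[0]; t=np.array(c["tvec"],float).ravel()
    px=np.atleast_2d(np.array(px,float))
    d=np.c_[px,np.ones(len(px))]@np.linalg.inv(c["intrinsics"]).T@R; o=-R.T@t
    return (o+d*((z-o[2])/d[:,2])[:,None])[:,:2]
def comps(m,lo,hi=1e9):
    n,l,s,ce=cv2.connectedComponentsWithStats(m.astype(np.uint8))
    return [(ce[i],s[i,4],l==i) for i in range(1,n) if lo<=s[i,4]<=hi]
def rect(pts):
    "min-area rect of world pts: centre, long, short, angle of long axis"
    (c,(w,h),_)=r=cv2.minAreaRect((pts*1000).astype(np.float32)); b=cv2.boxPoints(r)
    e=[b[1]-b[0],b[2]-b[1]]; k=int(np.linalg.norm(e[1])>np.linalg.norm(e[0]))
    a=np.arctan2(e[k][1],e[k][0]); a=(a+np.pi/2)%np.pi-np.pi/2
    return np.round([c[0]/1000,c[1]/1000,max(w,h)/1000,min(w,h)/1000,a],4)
E
python3 - <<'E'
from h import *
c=capture("top");f=c["frame"]
im=cv2.resize(f[80:320,60:460],(800,480),interpolation=cv2.INTER_CUBIC); cv2.imwrite("pics/crop1.png",im[:,:,::-1])
hsv=cv2.cvtColor(f,cv2.COLOR_RGB2HSV)
for p in[(397,200),(397,208),(241,203),(238,210),(311,205),(350,250),(220,203)]:print(p,f[p[1],p[0]],hsv[p[1],p[0]])
w=(hsv[:,:,1]<60)&(hsv[:,:,2]>120)
for ce,a,m in comps(w,15,500): print(ce.round(),a)
E
```

```text
(397, 200) [207 213 201] [ 45  14 213]
(397, 208) [97 99 92] [39 18 99]
(241, 203) [105 131  93] [ 51  74 131]
(238, 210) [189 144  95] [ 16 127 189]
(311, 205) [207 177 126] [ 19 100 207]
(350, 250) [209 215 204] [ 46  13 215]
(220, 203) [145 103  66] [ 14 139 145]
[243. 106.] 20
[299. 107.] 25
[309. 110.] 36
[229. 157.] 359
[387. 157.] 489
[248. 162.] 132
[366. 164.] 144
[183. 210.] 400
[394. 200.] 136
[399. 213.] 147
[505. 237.] 280
[397. 237.] 145
[351. 251.] 135
[402. 250.] 152
[348. 264.] 144
```

View pics/crop1.png

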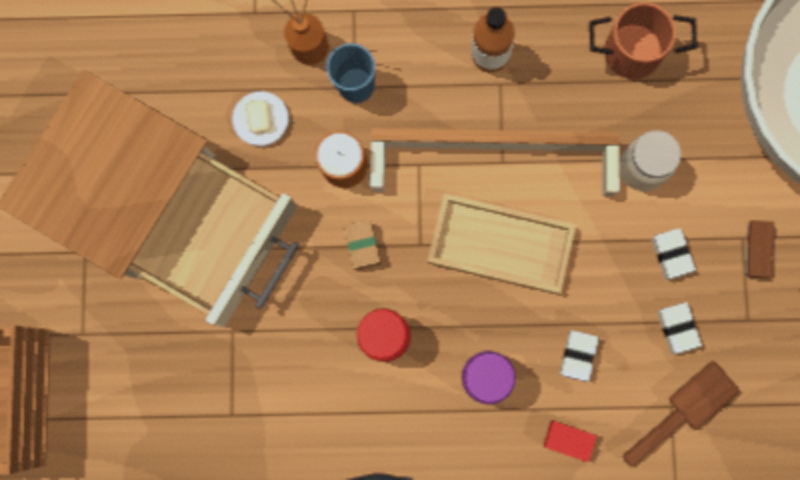

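```bash
cat >> h.py <<'E'
def pts(c,m,z):
    "world outline (pixel corners) of mask on plane z"
    cn=max(cv2.findContours(m.astype(np.uint8),cv2.RETR_EXTERNAL,cv2.CHAIN_APPROX_NONE)[0],key=len)
    return ray(c,cn[:,0],z)
def find():
    c=capture("top");f=c["frame"];hsv=cv2.cvtColor(f,cv2.COLOR_RGB2HSV).astype(int);H,S,V=hsv[...,0],hsv[...,1],hsv[...,2]
    return c,H,S,V
def whites(c,H,S,V):
    w=comps((S<60)&(V>120),80,200); out=[]; 
    rails=[x for x in w]
    P=[(ce,m) for ce,a,m in w]
    for i in range(len(P)):
        for j in range(i):
            d=np.linalg.norm(P[i][0]-P[j][0])
            if 10<d<17:
                ys,xs=np.nonzero(P[i][1]|P[j][1]); out.append(rect(ray(c,np.c_[xs,ys],.028)))
    return out
def greens(c,H,S,V):
    return [(ce.round(),a,rect(ray(c,np.argwhere(m)[:,::-1],.028))) for ce,a,m in comps((H>38)&(H<85)&(S>45)&(V>60)&(V<190),10,120)]
E
python3 - <<'E'
from h import *
c,H,S,V=find()
for w in whites(c,H,S,V): print("white",w)
for g in greens(c,H,S,V): print("green",g)
for ce,a,m in comps((S<60)&(V>120),100,500):
    for n,z,p in(("railL",.042,(248,162)),("railR",.042,(366,164)),("panel",.074,(183,210)),("jar",.09,(387,157)),("candle",.07,(229,157))):
        if np.hypot(*(ce-p))<4: print(n,rect(pts(c,m,z)),ray(c,ce,z))
for s in(95,105,112,118):
  for ce,a,m in comps((S<s)&(S>60)&(V>150)&(H>15),500,6000): 
    if np.hypot(*(ce-(311,203)))<20: print("tray",s,a,rect(pts(c,m,.026)))
for p in[(311,203),(283,182),(345,195),(240,195),(245,210),(232,197),(310,215),(310,228)]: print(p,H[p[1],p[0]],S[p[1],p[0]],V[p[1],p[0]])
E
```

```text
white [ 0.5208 -0.3969  0.068   0.0449  0.2694]
white [ 0.4117 -0.4     0.0673  0.0445  0.2719]
white [ 0.3746 -0.2525  0.0667  0.0426 -0.2661]
green (array([240., 201.]), np.int32(53), array([ 0.546 ,  0.0613,  0.0393,  0.0116, -1.3441]))
candle [0.6703 0.0881 0.0609 0.0594 1.5613] [[0.67080325 0.08862511]]
jar [ 0.6531 -0.3601  0.0741  0.0658 -0.8114] [[ 0.65425347 -0.35983229]]
railL [ 0.661   0.0356  0.067   0.0179 -0.0721] [[0.66082795 0.03542478]]
railR [ 0.6473 -0.3104  0.0664  0.0176 -0.0443] [[ 0.64654343 -0.30954575]]
panel [ 0.521   0.2183  0.2099  0.016  -0.545 ] [[0.51905687 0.21967832]]
tray 105 1573 [ 0.5362 -0.1504  0.1812  0.0921  1.3103]
tray 112 2152 [ 0.5433 -0.145   0.1997  0.1047  1.3102]
tray 118 2305 [ 0.5438 -0.1449  0.2022  0.1069  1.3096]
(311, 203) 20 97 206
(283, 182) 19 104 181
(345, 195) 21 96 204
(240, 195) 16 125 194
(245, 210) 15 122 190
(232, 197) 15 131 193
(310, 215) 19 101 206
(310, 228) 15 134 183
```

The crop confirms three white cartons, one brown one (green band at top px (240,201)) and the glass jar at the -y end. Next I'll write pick/place and run the first white carton.

```bash
cat >> h.py <<'E'
from scipy.spatial.transform import Rotation as Ro
HOME=[-1.359,0.377,0.081,1.274,0,1.46]
def quat(p,th):
    "tool down, jaws closing along world angle th; choose half turn with smallest wrist angle"
    best=None
    for t in(th,th+np.pi):
        y=np.array([np.cos(t),np.sin(t),0]);z=np.array([0,0,-1.]);q=Ro.from_matrix(np.c_[np.cross(y,z),y,z]).as_quat()
        j=inverse_kinematics(list(p),list(q))
        if j is not None and (best is None or abs(j[5])<best[0]): best=(abs(j[5]),q)
    return list(best[1])
def pick(x,y,a,z=.033,up=.15):
    grip(.06,40); q=quat([x,y,up],a+np.pi/2)
    move_ptp([x,y,up],q); move_linear([x,y,z],feed=.1); grip(.03,40)
    move_linear([x,y,up],feed=.15); print("held",round(get_opening(),4),round(get_grasp_force(),1))
def place(x,y,a,floor,z=.033,up=.15):
    "a: angle of carton long axis"
    q=quat([x,y,up],a+np.pi/2); move_ptp([x,y,up],q); print("arrive",round(get_opening(),4),round(get_grasp_force(),1))
    move_linear([x,y,floor+z+.001],feed=.08); print("f",np.round(get_force(),1)); grip(.047); move_linear([x,y,up],feed=.15)
def tray(c,H,S,V):
    for s in (114,110,118):
        for ce,a,m in comps((S<s)&(S>60)&(V>140)&(H>15),500,6000):
            r=rect(ray(c,np.argwhere(m)[:,::-1],.026))
            if abs(r[2]-.2)<.008 and abs(r[3]-.105)<.008: return r[0],r[1],r[4]%np.pi
def tf(t,x,y):
    b=t[2]-np.pi/2; return t[0]+x*np.cos(b)-y*np.sin(b),t[1]+x*np.sin(b)+y*np.cos(b),b
E
python3 - <<'E'
from h import *
o=find(); w=whites(*o); t=tray(*o); print(t)
r=w[0]; pick(r[0],r[1],r[4])
x,y,b=tf(t,0,-.057); place(x,y,b,.008)
goto_joints(HOME); print(get_clock())
o=find(); print(tray(*o)); [print(w) for w in whites(*o)]
cv2.imwrite("pics/a1.png",cv2.resize(o[0]["frame"][130:290,200:460],(780,480),interpolation=cv2.INTER_CUBIC)[:,:,::-1])
E
```

```text
(np.float64(0.5431), np.float64(-0.1456), np.float64(1.3151))
held 0.039 41.8
arrive 0.0388 41.8
f [-0.7  0.2 -1.5]
10.5417
(np.float64(0.543), np.float64(-0.1455), np.float64(1.3151))
[ 0.5293 -0.1995  0.0687  0.0425 -0.2565]
[ 0.4117 -0.4     0.0673  0.0445  0.2719]
[ 0.3746 -0.2525  0.0667  0.0426 -0.2661]
```

View pics/a1.png

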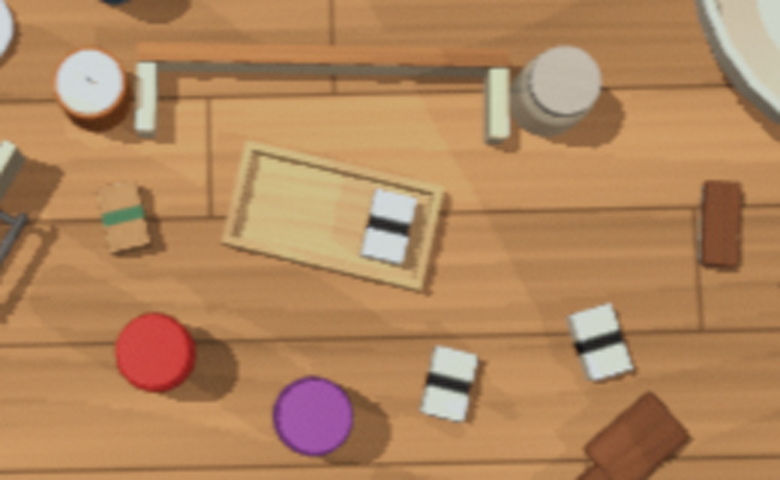

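The first white carton lies flat in the tray at crop px (390,227), and the tray hasn't moved. I'll do the other two whites and the brown, looking again before each.

```bash
python3 - <<'E'
from h import *
for k,off in enumerate((.057,0)):
    o=find(); t=tray(*o); w=[r for r in whites(*o) if np.hypot(r[0]-t[0],r[1]-t[1])>.11]; print(t,w)
    r=w[0]; pick(r[0],r[1],r[4]); x,y,b=tf(t,0,off); place(x,y,b,.008); goto_joints(HOME)
o=find();c,H,S,V=o
g=[r for _,_,r in greens(*o) if abs(r[2]-.04)<.008][0]; print(g)
for ce,a,m in comps((S<60)&(V>120),300,500):
    if np.hypot(*(ce-(183,210)))<15: p=rect(pts(c,m,.074))
a=p[4]+np.pi/2; u=np.array([np.cos(a),np.sin(a)]); F=p[:2]+.063*u; print("floor",F,a)
pick(g[0],g[1],g[4]+np.pi/2); place(F[0],F[1],a,.018); goto_joints(HOME)
o=find(); print(get_clock(),tray(*o)); [print(w) for w in whites(*o)]
print(greens(*o))
cv2.imwrite("pics/a2.png",cv2.resize(o[0]["frame"][100:300,60:460],(800,400),interpolation=cv2.INTER_CUBIC)[:,:,::-1])
E
```

```text
(np.float64(0.543), np.float64(-0.1453), np.float64(1.3112)) [array([ 0.4117, -0.4   ,  0.0673,  0.0445,  0.2719]), array([ 0.3746, -0.2525,  0.0667,  0.0426, -0.2661])]
held 0.039 41.6
arrive 0.039 41.6
f [-0.  -0.5 -1.6]
(np.float64(0.543), np.float64(-0.1455), np.float64(1.3151)) [array([ 0.3746, -0.2525,  0.0667,  0.0426, -0.2661])]
held 0.0389 40.3
arrive 0.0389 40.3
f [-0.4 -0.1 -0.9]
[ 0.546   0.0613  0.0393  0.0116 -1.3441]
floor [0.55351758 0.27251944] 1.0302963267948966
held 0.039 41.4
arrive 0.0387 41.4
f [ 0.6  0.3 -1.8]
43.7083 (np.float64(0.5429), np.float64(-0.145), np.float64(1.3151))
[ 0.5582 -0.0883  0.0682  0.0422 -0.264 ]
[ 0.5444 -0.1441  0.0683  0.0424 -0.2552]
[ 0.5293 -0.1995  0.0687  0.0425 -0.2565]
[(array([168., 199.]), np.int32(49), array([ 0.5566,  0.2768,  0.0372,  0.0109, -0.5335]))]
```

View pics/a2.png

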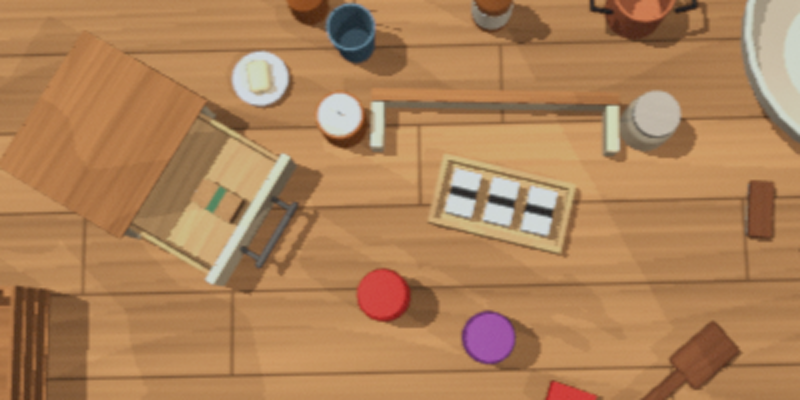

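Three whites lie side by side in the tray at crop px (462,195), (500,203) and (540,211), and the brown lies in the drawer at (220,200). Now I'll push the tray with both fingertips, turning it square on the way.

```bash
cat >> h.py <<'E'
G=(.689,-.139,-.041+np.pi/2)   # gallery origin, y-axis angle
def corner(o):
    "gallery from end-rail tops"
    c,H,S,V=o; P={}
    for ce,a,m in comps((S<60)&(V>120),100,300):
        for n,p in(("L",(248,162)),("R",(366,164))):
            if np.hypot(*(ce-p))<5: P[n]=rect(pts(c,m,.042))[:2]
    L,R=P["L"],P["R"]; a=np.arctan2(*(L-R)[::-1]); m=(L+R)/2+.035*np.array([np.sin(a),-np.cos(a)]); return m[0],m[1],a
def intray(g,t):
    b=g[2]-np.pi/2; d=np.array(t[:2])-g[:2]; R=np.array([[np.cos(b),np.sin(b)],[-np.sin(b),np.cos(b)]]); return np.round([*(R@d),t[2]-g[2]],4)
E
python3 - <<'E'
from h import *
o=find(); t=tray(*o); g=corner(o); print("gal",g,"tray in gal",intray(g,t))
grip(.06)
x,y,b=tf(t,-.080,0); q=quat([x,y,.15],b+np.pi/2); move_ptp([x,y,.15],q); print("down",move_linear([x,y,.027],feed=.08,until_force=8),get_tool_pos()[2])
x,y,b=tf(t,-.066,0); move_linear([x,y,.027],feed=.05)
gx,gy,gb=tf(g,-.119,-.035); q2=quat([gx,gy,.027],gb+np.pi/2)
if np.dot(q,q2)**2<.5: print("flip?")
print("stop",move_linear([gx,gy,.027],feed=.06,orientation=q2), np.round(get_force(),1))
gx,gy,gb=tf(g,-.108,-.035); print("contact",move_linear([gx,gy,.027],feed=.03,until_force=15),np.round(get_force(),1),intray(g,(*get_tool_pos()[:2],g[2])))
x,y,b=tf(g,-.135,-.035); move_linear([x,y,.027],feed=.1); move_linear([x,y,.15],feed=.2)
goto_joints(HOME); o=find(); t=tray(*o); print(get_clock(),t and intray(g,t)); 
cv2.imwrite("pics/a3.png",cv2.resize(o[0]["frame"][120:280,180:440],(780,480),interpolation=cv2.INTER_CUBIC)[:,:,::-1])
E
```

```text
gal (np.float64(0.6891721947850981), np.float64(-0.13879484476310505), np.float64(1.5309330624647872)) tray in gal [-0.1457 -0.0122 -0.2158]
down False 0.027453177540451058
stop False [-6.3  1.8  3.2]
contact True [-0.3 -0.4 -0.3] [-0.1158 -0.0338  0.    ]
53.3667 [-0.0509 -0.0326 -0.001 ]
```

View pics/a3.png

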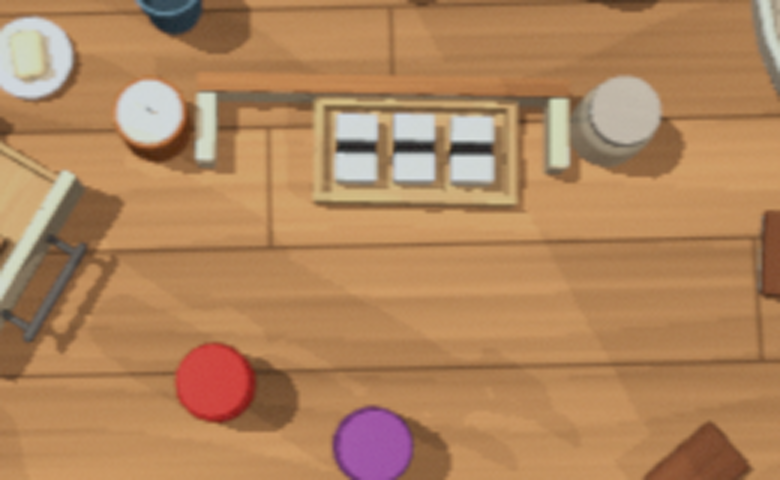

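The tray (crop px (416,150)) is square against the back rail, about 33 mm short of the jar-end rail. Next come the sideways push, a final nudge from the front, and then the drawer.

```bash
python3 - <<'E'
from h import *
o=find(); t=tray(*o); g=corner(o); y0=intray(g,t)[1]
grip(.03)
def gal(x,y): return tf(g,x,y)
x,y,b=gal(-.062,y0+.1+.027); q=quat([x,y,.15],b); move_ptp([x,y,.15],q); print(move_linear([x,y,.028],feed=.08,until_force=8))
x,y,b=gal(-.062,-.065+.1+.016); print("near",move_linear([x,y,.028],feed=.05),np.round(get_force(),1))
x,y,b=gal(-.062,-.065+.1+.0); print("contact",move_linear([x,y,.028],feed=.03,until_force=15),np.round(get_force(),1),intray(g,(*get_tool_pos()[:2],g[2])))
x,y,b=gal(-.062,-.065+.1+.03); move_linear([x,y,.028],feed=.1); move_linear([x,y,.15],feed=.2)
grip(.06)
x,y,b=gal(-.140,-.065); move_ptp([x,y,.15],quat([x,y,.15],b+np.pi/2)); move_linear([x,y,.027],feed=.1,until_force=8)
x,y,b=gal(-.120,-.065); move_linear([x,y,.027],feed=.06)
x,y,b=gal(-.106,-.065); print("front",move_linear([x,y,.027],feed=.03,until_force=15),intray(g,(*get_tool_pos()[:2],g[2])))
x,y,b=gal(-.140,-.065); move_linear([x,y,.027],feed=.1); move_linear([x,y,.15],feed=.2)
goto_joints(HOME); o=find(); t=tray(*o); print(get_clock(),t and intray(g,t)); 
c,H,S,V=o
for ce,a,m in comps((S<60)&(V>120),300,500):
    if np.hypot(*(ce-(183,210)))<15: p=rect(pts(c,m,.074)); print("panel",ce,p)
print(greens(*o))
cv2.imwrite("pics/a4.png",cv2.resize(o[0]["frame"][120:280,180:440],(780,480),interpolation=cv2.INTER_CUBIC)[:,:,::-1])
E
```

```text
False
near False [-0.5  5.6  1.6]
contact True [0.  1.2 0.7] [-0.0629  0.0446  0.    ]
front True [-0.1158 -0.0644  0.    ]
67.75 [-0.051  -0.0659 -0.0015]
panel [183.2238806  209.45273632] [ 0.5217  0.2195  0.2099  0.0162 -0.5389]
[(array([168., 199.]), np.int32(49), array([ 0.5566,  0.2768,  0.0372,  0.0109, -0.5335]))]
```

View pics/a4.png

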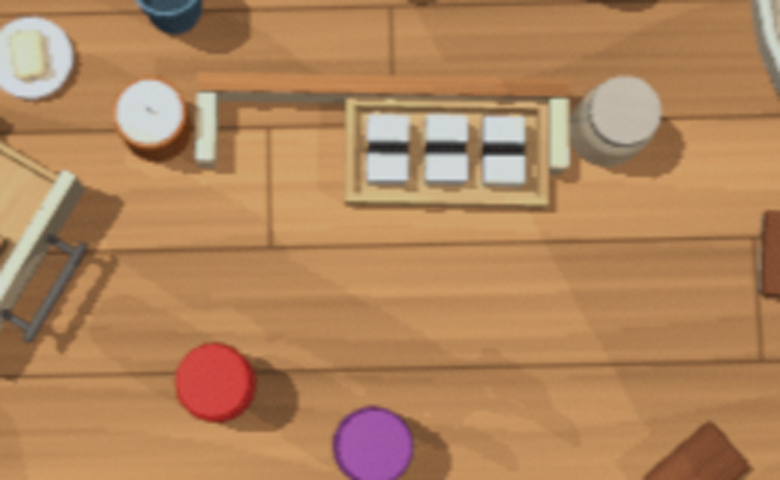

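The tray sits square in the jar-end corner (crop px (448,152)). Now the drawer.

```bash
python3 - <<'E'
from h import *
o=find();c,H,S,V=o
for ce,a,m in comps((S<60)&(V>120),300,500):
    if np.hypot(*(ce-(183,210)))<15: p=rect(pts(c,m,.074))
a=p[4]+np.pi/2; u=np.array([np.cos(a),np.sin(a)]); P=lambda d:p[:2]+d*u
grip(.05); s=P(-.085); q=quat([*s,.15],a+np.pi/2); move_ptp([*s,.15],q); print(move_linear([*s,.045],feed=.1,until_force=8))
e=P(.06); print("mid",move_linear([*e,.045],feed=.06,until_force=35),np.round(get_force(),1))
d0=lambda:round(float((np.array(get_tool_pos()[:2])-p[:2])@u),4)
print(d0())
e=P(.14); print("home",move_linear([*e,.045],feed=.03,until_force=35),np.round(get_force(),1),d0())
D=d0(); b=P(D-.04); move_linear([*b,.045],feed=.1); move_linear([*b,.15],feed=.2); grip(.08)
goto_joints(HOME); o=find(); g=corner(o); t=tray(*o); print(get_clock(),t and intray(g,t)); 
cv2.imwrite("pics/a5.png",cv2.resize(o[0]["frame"][80:290,40:450],(800,410),interpolation=cv2.INTER_CUBIC)[:,:,::-1])
cv2.imwrite("pics/s5.png",cv2.resize(capture("scene")["frame"][170:380,150:500],(800,480),interpolation=cv2.INTER_CUBIC)[:,:,::-1])
E
```

```text
False
mid False [-0.5  0.1  0. ]
0.0599
home True [-0.8 -0.1  1.1] 0.0772
80.4417 [-0.0509 -0.0643 -0.0015]
```

View pics/a5.png

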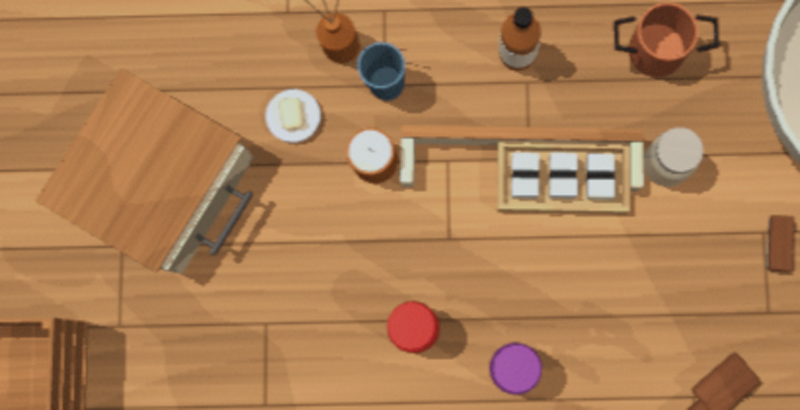

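View pics/s5.png

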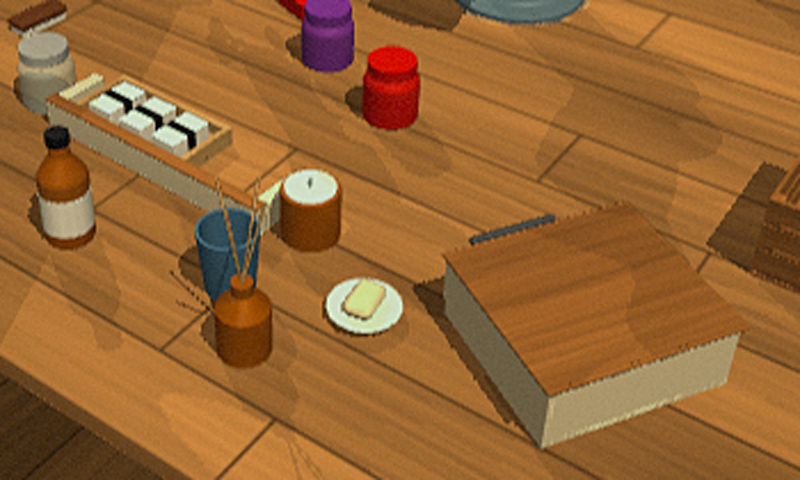

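The top view shows the drawer looking closed, with the panel at crop px (208,208), and the tray still in its corner. I'll push once more, a little harder, to make sure the stop was the end and not the catch.

```bash
python3 - <<'E'
from h import *
a=-.5389+np.pi/2; u=np.array([np.cos(a),np.sin(a)]); p=np.array([.5215,.2192]); P=lambda d:p+d*u
d0=lambda:round(float((np.array(get_tool_pos()[:2])-p)@u),4)
grip(.05); s=P(.045); q=quat([*s,.15],a+np.pi/2); move_ptp([*s,.15],q); move_linear([*s,.045],feed=.1,until_force=8)
for d in np.arange(.066,.1,.002):
    hit=move_linear([*P(d),.045],feed=.02,until_force=55); print(round(d,3),d0(),np.round(np.array(get_force())[:2]@u,1),hit)
    if hit or np.linalg.norm(get_force())>45: break
b=P(.04); move_linear([*b,.045],feed=.1); move_linear([*b,.15],feed=.2); goto_joints(HOME)
o=find(); t=tray(*o); print(get_clock(),intray(corner(o),t))
c,H,S,V=o; f=c["frame"]; m=(S<75)&(V>100)
for ce,ar,mm in comps(m,100,900):
    if np.hypot(*(ce-(147,187)))<20: print(ce,ar,rect(pts(c,mm,.074)))
E
```

```text
0.066 0.0659 -0.5 False
0.068 0.0681 0.5 False
0.07 0.0702 0.2 False
0.072 0.0722 -0.5 False
0.074 0.0742 -0.0 False
0.076 0.0761 0.1 False
0.078 0.077 -4.0 False
0.08 0.0772 -8.9 False
0.082 0.0773 -14.6 False
0.084 0.0775 -19.3 False
0.086 0.0776 -24.2 False
0.088 0.0777 -29.7 False
0.09 0.0778 -34.1 False
0.092 0.0778 -39.0 False
94.1333 [-0.051  -0.0659 -0.0015]
[146.06403941 184.43103448] 406 [ 0.5873  0.327   0.2112  0.0275 -0.5526]
```

```bash
python3 -c "
from station import *
print(hand_in())"
```

```text
the job is handed in; nothing more can be done
None
```

I handed the job in, but no verdict came back: the three white cartons are in the tray, square in the jar-end corner; the one brown carton I found is in the drawer, pushed to a hard stop; the toiletries I could see in the last pictures had not moved.

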